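# Put the weighing stands away in the tote

## Task

Weighing is done: put the three white stands that have a round foot and a hollow tube into the black tote, each set down gently, not dropped, to stand upright and flat inside the ring that fits its foot (largest foot in the largest ring, middle in middle, smallest in smallest). Leave the square-footed stand and the cone-topped stand where they are on the bench, and do not shift or knock over the glass jar.

Things in the scene. Friction and masses are not known exactly. Their poses are not given: they have to be found in the camera images.
- stand_large: Largest white plastic weighing stand: a flat ROUND foot 70 mm across and 9 mm thick with an upright round hollow tube 34 mm across on its middle, open at the top (bore 24 mm, dark inside); 86 mm tall in all, about 150 g. Grip the tube near its top. Origin: centre of the foot's underside, z up its axis; round, so its yaw means nothing. Stands loose on the bench at the start.
- stand_medium: Middle white plastic weighing stand: a flat ROUND foot 54 mm across and 8 mm thick with an upright round hollow tube 28 mm across on its middle, open at the top (bore 19 mm, dark inside); 72 mm tall in all, about 90 g. Grip the tube near its top. Origin: centre of the foot's underside, z up its axis; round, so its yaw means nothing. Stands loose on the bench at the start.
- stand_small: Smallest white plastic weighing stand: a flat ROUND foot 38 mm across and 8 mm thick with an upright round hollow tube 22 mm across on its middle, open at the top (bore 14 mm, dark inside); 60 mm tall in all, about 50 g. Grip the tube near its top. Origin: centre of the foot's underside, z up its axis; round, so its yaw means nothing. Stands loose on the bench at the start.
- square_stand: Look-alike to leave: white plastic stand with the same kind of hollow tube (28 mm across, 72 mm tall in all) but a SQUARE foot, 52 mm a side and 8 mm thick. Loose. Origin: centre of its underside.
- cone_stand: Look-alike to leave: white plastic, round foot 56 mm across and 8 mm thick, but with a solid pointed CONE (28 mm across at the foot, 7 mm at the tip) instead of a tube; 74 mm tall. Loose. Origin: centre of its underside.
- tote: Black shallow plastic tote, fixed, 290 mm long (its x), 130 mm wide (its y; 142 mm over the rim), walls 5 mm thick and 36 mm high, floor 5 mm thick. Stands to the left or the right of the loose things, the scale on the other side (white, 220 x 170 mm, 68 mm high). Origin: centre of its underside.
- ring_large: Largest locating ring, white plastic, fixed on the tote's floor: inside 84 mm, outside 92 mm across, 6 mm high, open in the middle so that a foot stands on the tote's floor inside it. Fits the largest stand (70 mm foot). Origin: its centre, on the tote's floor (5 mm above the bench). The three rings lie in a row along the tote, 88 mm apart, in an order that changes from start to start.
- ring_medium: Middle locating ring, white plastic, fixed on the tote's floor: inside 68 mm, outside 76 mm across, 6 mm high, open in the middle so that a foot stands on the tote's floor inside it. Fits the middle stand (54 mm foot). Origin: its centre, on the tote's floor (5 mm above the bench). The three rings lie in a row along the tote, 88 mm apart, in an order that changes from start to start.
- ring_small: Smallest locating ring, white plastic, fixed on the tote's floor: inside 52 mm, outside 60 mm across, 6 mm high, open in the middle so that a foot stands on the tote's floor inside it. Fits the smallest stand (38 mm foot). Origin: its centre, on the tote's floor (5 mm above the bench). The three rings lie in a row along the tote, 88 mm apart, in an order that changes from start to start.
- jar: Small amber glass jar with a dark lid, 40 mm across and 58 mm tall, loose, standing among the stands; not part of the job. Origin: centre of its underside.
Mind the look-alikes: they are no part of the job. What is shaped like the stand_large but purple is not meant.

How it is judged:
By the outcome, as a careful person would: the job done as asked, in the order asked, and still so for the second after the job is handed in, with the robot touching nothing.
It also fails if it takes over 83 s, if anything falls off the work surface, if the arm or the gripper's body presses on something with over 40 N, if the wrist force passes 120 N, or if a joint passes its speed limit or range.

## Robot

A 6-joint arm with a two-finger parallel gripper is mounted at the origin on the work surface. World frame = base frame: x ahead of the robot, y to its left, z up, the work surface at z = 0. Lengths are in m, angles in rad, forces in N, time in s.
With the tool pointing down it reaches from about 0.4 to 0.925 m from the base axis. Payload 3.4 kg.
Tool frame: the origin (TCP) lies on the centre line of the jaws, within the pads' length; the fingertips stand 19 mm ahead of it and the grasp point (between the pads) is the TCP; z points along the fingers, y is the line along which they close (so a half turn about z gives the same grasp; the last joint's range is limited). The gripper opens to 85 mm and grips with 20 to 120 N. Pads are 22 mm wide; open, the fingers measure 114 mm over their backs; the gripper's body (76 mm by 85 mm) begins 54 mm behind the grasp point. The pads swing forward as they close: fully open they stand 13 mm farther back than shut.
Start: joints at [1.153, 0.307, 1.506, -0, 1.328, -0.073], TCP at [0.194, 0.541, 0.25] pointing down, gripper open.
Joint ranges: [-3.12, 3.12], [-1.05, 2.28], [0.14, 2.33], [-1.42, 4.57], [0.1, 2.73], [-2.68, 2.68]. Speed limits (rad/s): [2.57, 2.57, 3.14, 3.14, 3.14, 3.14].

## Interface

Orientations are given as a unit quaternion [x, y, z, w].
In Python, from cell import read_state, read_camera, camera_info, finish_job gives the robot as it stands. The module is installed in compiled form; this text tells all that it offers.
- The arm moves only by the tool move_arm, never from a script. Its argument "rows" is a list of rows, each a list of 3 entries, a list of its own where there are three numbers: the finger opening in mm, from 0 to 85.4, then the shift along the tool's x, y, z in units of 25 mm (1.0 is 25 mm), then the turn about the tool's z in rad. A call has 1 to 12 rows; each row shifts and turns the commanded pose from where the row before left it, along the tool's axes as they then stand; what a row does not reach is not made up. A row lasts 1/8 s, in which the tool goes at most 62.5 mm and 10.7 degrees, less where a joint would pass 70% of its speed; a pose out of reach is approached as far as the arm can. A call is refused whole if a number of a shift passes 1 or a number of a turn 0.188, either way. A call with a gripper value outside its range is refused whole. The fingers move at their own pace and stop on an object; "force" is the grip in N (left out, the last holds). Time passes only in rows, so rows that do not move let the fingers close. It gives the time, the measured TCP pose, the force, the opening and the grip force at its end, in the units of the state.
- read_state(): the state, without advancing time (a new reading comes with each control period).
- read_camera(name): name is "scene" or "top"; returns the picture (384x512x3 uint8, blue, green, red); there is no depth.
- camera_info(name): a dict with "mtx" (3x3 intrinsics, pixels), "world_to_cam" (4x4, takes a point from world to camera coordinates). Camera axes: x right, y up, looking along -z (the intrinsics and any distortion apply to the point x, -y, -z); pixel columns grow to the right and rows downward; lengths in m; the calibration is good to about 2 mm. A picture is of the moment at which its call begins. camera_info takes no time and is no camera call.
- finish_job(): hands the job in; it is judged then, once.
The state is a dict: "time": time; "joint_pos": joint angles; "dq": joint speeds; "effort": joint torques, N m; "eef_pos": TCP position; "ee_rot": TCP orientation; "force": force on the tool from outside, world axes, zero at the start; "torque": the same for the moment, N m; "grip_width": finger opening in m; "grip_force": force on a finger pad.
Only numpy, scipy, OpenCV 4.12 (cv2) and the standard library are available. Lean on these libraries where they do the work, as an engineer would, in place of code of your own. Each camera call takes 0.05 s, during which the arm holds its last target. There are 200 camera calls.

## Working session

There is one attempt and no reset: what is moved stays moved. The work goes in short steps, Python scripts to look and compute and a tool call to move; the robot and the scene stay as the last step left them, time stands still between calls to the robot, and variables do not carry over. Pictures are saved under pics/ and viewed, at most 14 in all, crops included, and the job is handed in when it is done.

Besides the shell and the picture viewer there is one more tool, called after "Request:" by a JSON object that holds its "method" and its "body", one argument or row to a line. move_arm: Moves the arm, as the interface text tells. Its arguments: {"type":"object","properties":{"rows":{"type":"array"},"force":{"type":"number"}},"required":["rows"]}

```bash
mkdir -p pics; python3 - <<'E'
from cell import *
import cv2,numpy as np
for n in("scene","top"):
    cv2.imwrite(f"pics/{n}0.png",read_camera(n)); i=camera_info(n); print({k:np.round(v,3).tolist() if not isinstance(v,str) else v for k,v in i.items()})
s=read_state();print(s["time"],s["eef_pos"],s["ee_rot"])
E
```

```text
{'mtx': [[453.389, 0.0, 253.66], [0.0, 453.389, 191.529], [0.0, 0.0, 1.0]], 'world_to_cam': [[0.685, 0.728, -0.015, -0.335], [-0.516, 0.5, 0.695, 0.249], [0.514, -0.469, 0.719, -1.262], [0.0, 0.0, 0.0, 1.0]]}
{'mtx': [[449.144, 0.0, 261.032], [0.0, 449.144, 188.494], [0.0, 0.0, 1.0]], 'world_to_cam': [[-0.008, -1.0, -0.022, -0.006], [0.996, -0.01, 0.092, -0.502], [-0.093, -0.021, 0.995, -0.994], [0.0, 0.0, 0.0, 1.0]]}
0.1 [0.19412262 0.54061032 0.24948012] [ 1.71554847e-01  9.85174140e-01 -8.90297851e-04 -2.38007409e-04]
```

View pics/scene0.png

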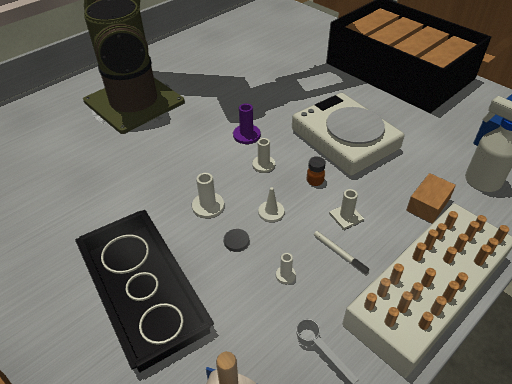

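View pics/top0.png

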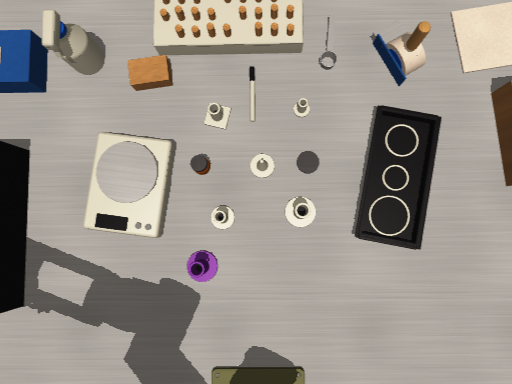

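Top view: candidates are the round-foot tubes at (300,211) large, (222,217) medium and (302,107) small. Look-alikes are the square one at (217,116), the cone at (262,165) and the purple one at (202,266), and the jar is at (201,164). The tote is on the right, with rings at (389,216) large, (396,178) small and (402,140) medium.

```bash
python3 - <<'E'
import cv2
t=cv2.imread("pics/top0.png");s=cv2.imread("pics/scene0.png")
cv2.imwrite("pics/c1.png",cv2.resize(t[85:235,185:335],None,fx=4,fy=4,interpolation=cv2.INTER_CUBIC))
cv2.imwrite("pics/c2.png",cv2.resize(t[100:250,350:450],None,fx=4,fy=4,interpolation=cv2.INTER_CUBIC))
E
```

```text
(no output)
```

View pics/c1.png

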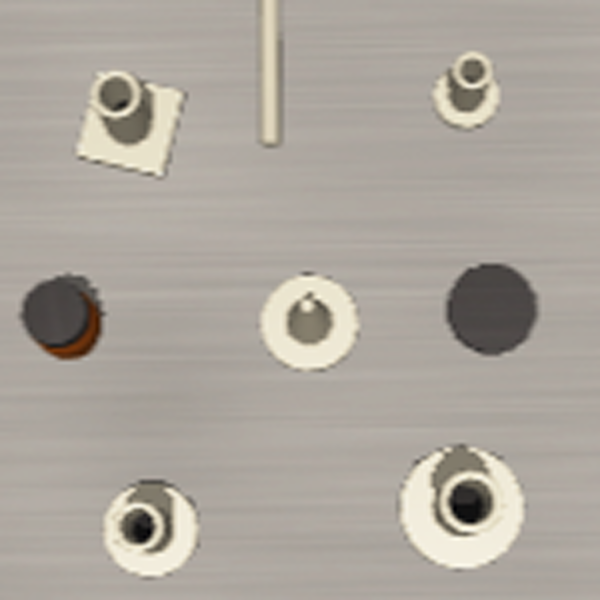

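View pics/c2.png

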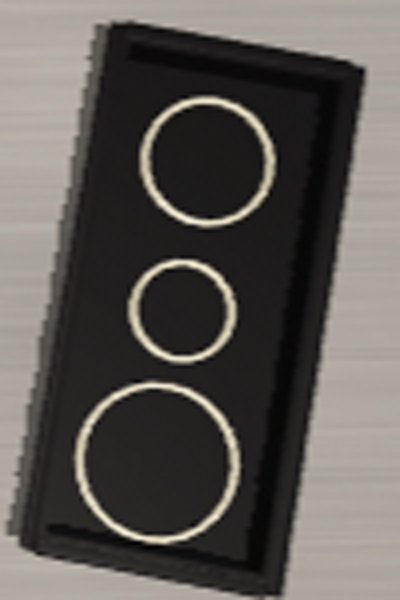

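The crop confirms three hollow tubes on round feet (large rim 468,501; medium rim 141,527; small rim 472,70), plus the square foot and the cone. Rings in the second crop: medium (208,161), small (182,311), large (157,462).

```bash
cat > h.py <<'E'
from cell import *
import cv2,numpy as np
def ray(cam,u,v,z):
    i=camera_info(cam);T=np.array(i["world_to_cam"]);K=np.array(i["mtx"])
    d=np.linalg.inv(K)@[u,v,1]; d=T[:3,:3].T@(d*[1,-1,-1]); c=-T[:3,:3].T@T[:3,3]
    return c+d*(z-c[2])/d[2]
E
python3 - <<'E'
from h import *
i=camera_info("top");print({k:v for k,v in i.items() if k not in("mtx","world_to_cam")})
f=lambda x,o:(x+.5)/4-.5+o
for n,u,v,z in [("L rim",468,501,.086),("L foot",461.5,507,.009),("M rim",141,527,.072),("M foot",151,528,.008),("S rim",472,70,.06),("S foot",466,96,.008),("sq rim",117,93,.072),("sq foot",131,124,.008),("cone",309,322,.008),("jar",57,312,.058)]:
    print(n,np.round(ray("top",f(u,185),f(v,85),z),4))
R=[]
for n,u,v in[("rM",208,161),("rS",182,311),("rL",157,462)]:
    p=ray("top",f(u,350),f(v,100),.011);R.append(p);print(n,np.round(p,4))
print(np.linalg.norm(R[0]-R[1]),np.linalg.norm(R[2]-R[1]))
E
```

```text
{}
L rim [ 0.4499 -0.0977  0.086 ]
L foot [ 0.4499 -0.0992  0.009 ]
M rim [0.4381 0.0768 0.072 ]
M foot [0.4395 0.0784 0.008 ]
S rim [ 0.6899 -0.1055  0.06  ]
S foot [ 0.6895 -0.1057  0.008 ]
sq rim [0.6763 0.0902 0.072 ]
sq foot [0.6755 0.0901 0.008 ]
cone [ 0.5575 -0.013   0.008 ]
jar [0.5574 0.1249 0.058 ]
rM [ 0.6121 -0.3349  0.011 ]
rS [ 0.5255 -0.3169  0.011 ]
rL [ 0.4396 -0.2998  0.011 ]
0.08842018402901411 0.08757291433277567
```

Request:
{"method": "move_arm", "body": {
  "rows": [
    [85, [0, 0, 0], -0.145],
    [85, [-0.66, -1, 0], 0],
    [85, [-0.66, -1, 0], 0],
    [85, [-0.66, -1, 0], 0],
    [85, [-0.66, -1, 0], 0],
    [85, [-0.66, -1, 0], 0],
    [85, [-0.66, -1, 0], 0],
    [85, [-0.66, -1, 0], 0],
    [85, [-0.66, -1, 0], 0],
    [85, [-0.66, -1, 0], 0],
    [85, [-0.66, -1, 0], 0],
    [85, [-0.66, -1, 0], 0]
  ],
  "force": 30
}}

```text
time: 1.6
eef_pos: [0.3176, 0.2345, 0.25]
ee_rot: [0.1, 0.995, -0.0, -0.0]
force: [0.6, -0.5, -0.1]
grip_width: 0.085
grip_force: 0.0
```

Request:
{"method": "move_arm", "body": {
  "rows": [
    [85, [-0.66, -1, 0], 0],
    [85, [-0.66, -1, 0], 0],
    [85, [-0.66, -1, 0], 0],
    [85, [-0.66, -1, 0], 0],
    [85, [-0.66, -1, 0], 0],
    [85, [-0.66, -1, 0], 0],
    [85, [-0.66, -1, 0], 0],
    [85, [-0.66, -1, 0], 0],
    [85, [-0.66, -1, 0], 0],
    [85, [-0.66, -1, 0], 0],
    [85, [-0.66, -1, 0], 0],
    [85, [0, 0, 0], 0]
  ]
}}

```text
time: 3.1
eef_pos: [0.4416, -0.0714, 0.25]
ee_rot: [0.101, 0.995, -0.0, -0.0]
force: [0.1, -0.2, 0.2]
grip_width: 0.0851
grip_force: 0.0
```

Request:
{"method": "move_arm", "body": {
  "rows": [
    [85, [-0.54, -0.98, 0], 0],
    [85, [0, 0, 1], 0],
    [85, [0, 0, 1], 0],
    [85, [0, 0, 1], 0],
    [85, [0, 0, 1], 0],
    [85, [0, 0, 1], 0],
    [85, [0, 0, 1], 0],
    [85, [0, 0, 0.7], 0],
    [85, [0, 0, 0.4], 0],
    [85, [0, 0, 0], 0],
    [85, [0, 0, 0], 0]
  ]
}}

```text
time: 4.47
eef_pos: [0.4498, -0.0965, 0.0733]
ee_rot: [0.1, 0.995, -0.0, 0.0]
force: [0.0, 0.1, -1.0]
grip_width: 0.085
grip_force: 0.0
```

```bash
python3 - <<'E'
from h import *
a=read_camera("top")[150:240,230:350];b=read_camera("scene")[130:240,140:260]
cv2.imwrite("pics/g1.png",np.hstack([cv2.resize(a,(400,300)),cv2.resize(b,(327,300))]))
E
```

```text
(no output)
```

View pics/g1.png

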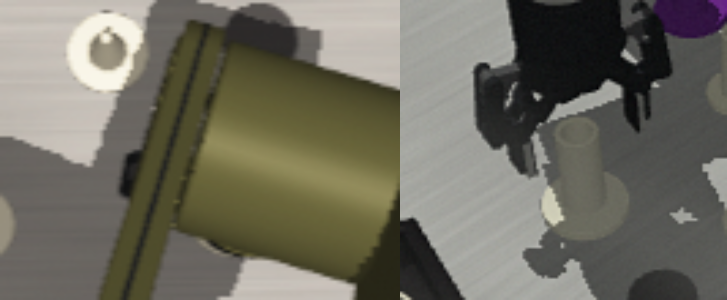

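The tube's rim is between the two open fingers, so I'm closing on it.

Request:
{"method": "move_arm", "body": {
  "rows": [
    [25, [0, 0, 0], 0],
    [25, [0, 0, 0], 0],
    [25, [0, 0, 0], 0],
    [25, [0, 0, 0], 0],
    [25, [0, 0, 0], 0],
    [25, [0, 0, 0], 0],
    [25, [0, 0, 0], 0],
    [25, [0, 0, 0], 0]
  ]
}}

```text
time: 5.58
eef_pos: [0.4496, -0.0968, 0.0731]
ee_rot: [0.1, 0.995, -0.0, 0.0]
force: [-1.2, -0.2, 5.8]
grip_width: 0.0329
grip_force: 29.9
```

Request:
{"method": "move_arm", "body": {
  "rows": [
    [25, [0, 0, -0.2], 0],
    [25, [0, 0, -0.6], 0],
    [25, [0, 0, -1], 0],
    [25, [0, 0, -1], 0],
    [25, [0, 0, -1], 0],
    [25, [0, 0, -0.3], 0],
    [25, [0, 0, 0], 0]
  ]
}}

```text
time: 6.45
eef_pos: [0.4493, -0.0966, 0.1752]
ee_rot: [0.1, 0.995, -0.0, 0.0]
force: [-0.2, 0.0, -1.2]
grip_width: 0.0331
grip_force: 30.1
```

Request:
{"method": "move_arm", "body": {
  "rows": [
    [25, [-0.1, -0.5, 0], 0],
    [25, [-0.14, -0.9, 0], 0],
    [25, [-0.14, -0.9, 0], 0],
    [25, [-0.14, -0.9, 0], 0],
    [25, [-0.14, -0.9, 0], 0],
    [25, [-0.14, -0.9, 0], 0],
    [25, [-0.14, -0.9, 0], 0],
    [25, [-0.14, -0.9, 0], 0],
    [25, [-0.14, -0.8, 0], 0],
    [25, [0, -0.4, 0], 0],
    [25, [0, 0, 0], 0]
  ]
}}

```text
time: 7.82
eef_pos: [0.4392, -0.2992, 0.1749]
ee_rot: [0.1, 0.995, 0.0, -0.0]
force: [0.4, -0.4, -1.7]
grip_width: 0.0334
grip_force: 30.1
```

Request:
{"method": "move_arm", "body": {
  "rows": [
    [25, [0, 0, 0.6], 0],
    [25, [0, 0, 0.8], 0],
    [25, [0, 0, 0.8], 0],
    [25, [0, 0, 0.8], 0],
    [25, [0, 0, 0.5], 0],
    [25, [0, 0, 0.2], 0],
    [25, [0, 0, 0], 0],
    [25, [0, 0, 0], 0]
  ]
}}

```text
time: 8.82
eef_pos: [0.4401, -0.299, 0.0834]
ee_rot: [0.1, 0.995, -0.0, 0.001]
force: [0.3, 0.2, -1.2]
grip_width: 0.033
grip_force: 30.1
```

```bash
python3 - <<'E'
from h import *
a=read_camera("top")[100:250,330:450];b=read_camera("scene")[195:365,70:230]
cv2.imwrite("pics/p1.png",np.hstack([cv2.resize(a,(320,400)),cv2.resize(b,(376,400))]))
E
```

```text
(no output)
```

View pics/p1.png

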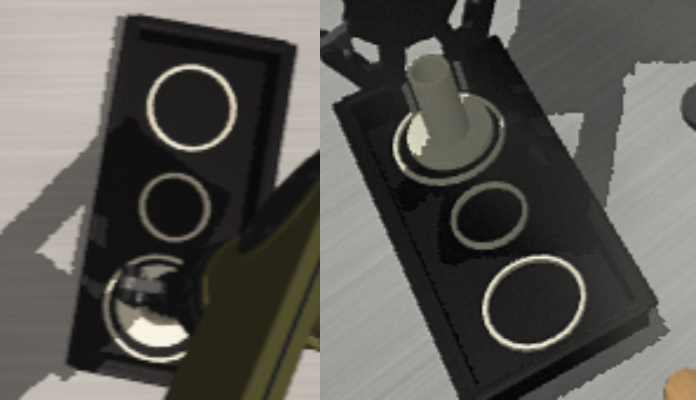

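The large foot sits inside the large ring's outline in both views. Now lowering the last few millimetres.

Request:
{"method": "move_arm", "body": {
  "rows": [
    [25, [0, 0, 0.08], 0],
    [25, [0, 0, 0.08], 0],
    [25, [0, 0, 0.04], 0],
    [25, [0, 0, 0], 0],
    [25, [0, 0, 0], 0]
  ]
}}

```text
time: 9.55
eef_pos: [0.4395, -0.2987, 0.0782]
ee_rot: [0.1, 0.995, -0.0, -0.0]
force: [-1.6, 1.1, 4.3]
grip_width: 0.0333
grip_force: 30.6
```

Request:
{"method": "move_arm", "body": {
  "rows": [
    [40, [0, 0, 0], 0],
    [55, [0, 0, 0], 0],
    [70, [0, 0, 0], 0],
    [70, [0, 0, 0], 0],
    [70, [0, 0, -0.2], 0],
    [70, [0, 0, -0.6], 0],
    [70, [0, 0, -1], 0],
    [70, [0, 0, -1], 0],
    [70, [0, 0, -1], 0],
    [70, [0, 0, -0.7], 0]
  ]
}}

```text
time: 10.8
eef_pos: [0.4401, -0.2991, 0.1929]
ee_rot: [0.1, 0.995, -0.001, 0.001]
force: [-0.3, -0.5, -1.5]
grip_width: 0.0703
grip_force: 0.0
```

Request:
{"method": "move_arm", "body": {
  "rows": [
    [80, [0.2, 1, 0], 0],
    [80, [0.2, 1, 0], 0],
    [80, [0.2, 1, 0], 0],
    [80, [0.2, 1, 0], 0],
    [80, [0.2, 1, 0], 0],
    [80, [0.2, 1, 0], 0],
    [80, [0.2, 1, 0], 0],
    [80, [0.2, 1, 0], 0],
    [80, [0.2, 1, 0], 0],
    [80, [0.2, 1, 0], 0],
    [80, [0.2, 1, 0], 0],
    [80, [0.2, 1, 0], 0]
  ]
}}

```text
time: 12.3
eef_pos: [0.4405, 0.008, 0.1915]
ee_rot: [0.1, 0.995, 0.0, 0.001]
force: [0.4, 0.4, -0.5]
grip_width: 0.08
grip_force: 0.0
```

Request:
{"method": "move_arm", "body": {
  "rows": [
    [80, [0.2, 1, 0], 0],
    [80, [0.2, 1, 0], 0],
    [80, [0.2, 0.74, 0], 0],
    [80, [0, 0, 0], 0]
  ]
}}

```text
time: 12.8
eef_pos: [0.4393, 0.0782, 0.1913]
ee_rot: [0.099, 0.995, 0.0, 0.001]
force: [0.5, -0.2, 0.2]
grip_width: 0.0799
grip_force: 0.0
```

```bash
python3 - <<'E'
from h import *
a=read_camera("top")[100:250,330:450];b=read_camera("scene")[120:365,70:330]
cv2.imwrite("pics/p2.png",np.hstack([cv2.resize(a,(320,400)),cv2.resize(b,(424,400))]))
print(read_state()["eef_pos"])
E
```

```text
[0.43932939 0.07713838 0.19098756]
```

View pics/p2.png

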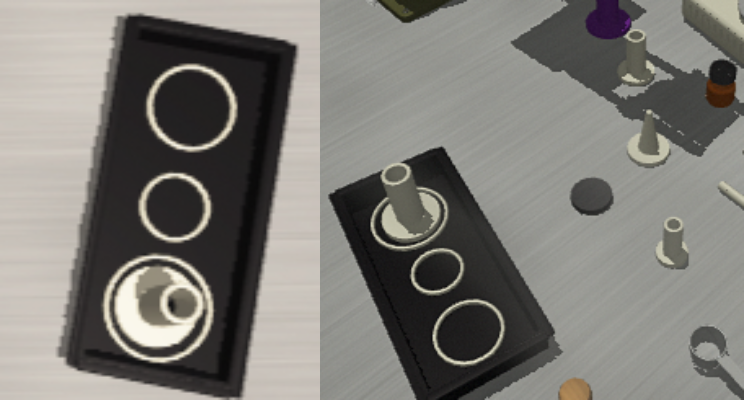

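The large stand is upright inside its ring. Next is the medium stand.

Request:
{"method": "move_arm", "body": {
  "rows": [
    [80, [0, 0, 0.6], 0],
    [80, [0, 0, 1], 0],
    [80, [0, 0, 1], 0],
    [80, [0, 0, 1], 0],
    [80, [0, 0, 1], 0],
    [80, [0, 0, 0.5], 0],
    [80, [0, 0, 0.14], 0],
    [80, [0, 0, 0], 0]
  ]
}}

```text
time: 13.9
eef_pos: [0.4397, 0.0771, 0.0597]
ee_rot: [0.1, 0.995, 0.0, 0.0]
force: [0.1, -0.6, -0.4]
grip_width: 0.0799
grip_force: 0.0
```

Request:
{"method": "move_arm", "body": {
  "rows": [
    [20, [0, 0, 0], 0],
    [20, [0, 0, 0], 0],
    [20, [0, 0, 0], 0],
    [20, [0, 0, 0], 0],
    [20, [0, 0, 0], 0],
    [20, [0, 0, 0], 0],
    [20, [0, 0, 0], 0],
    [20, [0, 0, 0], 0]
  ]
}}

```text
time: 14.9
eef_pos: [0.4395, 0.0774, 0.0598]
ee_rot: [0.1, 0.995, 0.0, 0.0]
force: [-0.9, 0.1, 6.9]
grip_width: 0.0266
grip_force: 29.5
```

Request:
{"method": "move_arm", "body": {
  "rows": [
    [20, [0, 0, -0.2], 0],
    [20, [0, 0, -0.6], 0],
    [20, [0, 0, -1], 0],
    [20, [0, 0, -1], 0],
    [20, [0, 0, -1], 0],
    [20, [0, 0, -0.8], 0],
    [20, [0, 0, -0.2], 0],
    [20, [0, 0, 0], 0]
  ]
}}

```text
time: 15.9
eef_pos: [0.439, 0.0773, 0.1791]
ee_rot: [0.1, 0.995, -0.0, -0.0]
force: [-0.2, -0.3, -0.8]
grip_width: 0.0267
grip_force: 29.7
```

Request:
{"method": "move_arm", "body": {
  "rows": [
    [20, [-0.35, -0.5, 0], 0],
    [20, [-0.6, -0.9, 0], 0],
    [20, [-0.65, -0.95, 0], 0],
    [20, [-0.65, -0.95, 0], 0],
    [20, [-0.65, -0.95, 0], 0],
    [20, [-0.65, -0.95, 0], 0],
    [20, [-0.65, -0.95, 0], 0],
    [20, [-0.65, -0.95, 0], 0],
    [20, [-0.65, -0.95, 0], 0],
    [20, [-0.65, -0.95, 0], 0],
    [20, [-0.65, -0.95, 0], 0],
    [20, [-0.65, -0.95, 0], 0]
  ]
}}

```text
time: 17.4
eef_pos: [0.5673, -0.2286, 0.1778]
ee_rot: [0.1, 0.995, 0.0, -0.001]
force: [-0.4, -0.5, -0.6]
grip_width: 0.0269
grip_force: 29.7
```

Request:
{"method": "move_arm", "body": {
  "rows": [
    [20, [-0.65, -0.95, 0], 0],
    [20, [-0.65, -0.95, 0], 0],
    [20, [-0.65, -0.95, 0], 0],
    [20, [-0.5, -0.7, 0], 0],
    [20, [-0.15, -0.3, 0], 0],
    [20, [0, 0, 0], 0],
    [20, [0, 0, 0], 0]
  ]
}}

```text
time: 18.27
eef_pos: [0.6116, -0.3332, 0.1788]
ee_rot: [0.1, 0.995, 0.0, -0.001]
force: [-0.6, 0.3, -1.0]
grip_width: 0.0267
grip_force: 29.7
```

Request:
{"method": "move_arm", "body": {
  "rows": [
    [20, [0, -0.05, 0.6], 0],
    [20, [0, 0, 0.9], 0],
    [20, [0, 0, 0.9], 0],
    [20, [0, 0, 0.9], 0],
    [20, [0, 0, 0.7], 0],
    [20, [0, 0, 0.3], 0],
    [20, [0, 0, 0], 0],
    [20, [0, 0, 0], 0]
  ]
}}

```text
time: 19.27
eef_pos: [0.6127, -0.3355, 0.0727]
ee_rot: [0.1, 0.995, -0.0, 0.001]
force: [1.0, -1.1, -0.7]
grip_width: 0.026
grip_force: 29.7
```

```bash
python3 - <<'E'
from h import *
a=read_camera("top")[100:250,330:450];b=read_camera("scene")[195:365,70:230]
cv2.imwrite("pics/p3.png",np.hstack([cv2.resize(a,(320,400)),cv2.resize(b,(376,400))]))
print(read_state()["eef_pos"])
E
```

```text
[ 0.61266164 -0.33557517  0.07290185]
```

View pics/p3.png

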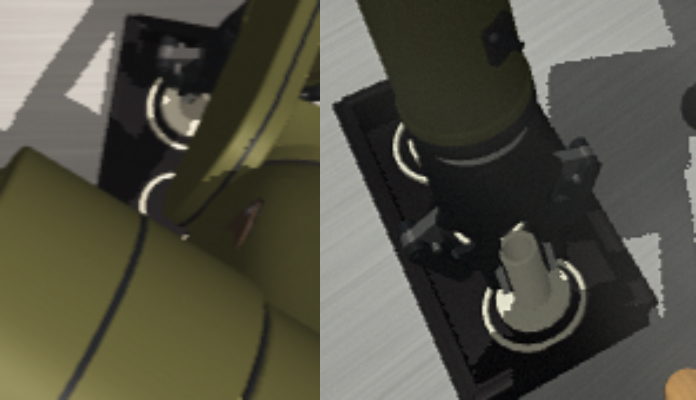

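The medium foot is inside its ring's outline and the arm is clear of the large stand. Lowering about 8 mm gently.

Request:
{"method": "move_arm", "body": {
  "rows": [
    [20, [0, 0, 0.1], 0],
    [20, [0, 0, 0.1], 0],
    [20, [0, 0, 0.08], 0],
    [20, [0, 0, 0.04], 0],
    [20, [0, 0, 0], 0],
    [20, [0, 0, 0], 0]
  ]
}}

```text
time: 20.12
eef_pos: [0.612, -0.3351, 0.0648]
ee_rot: [0.1, 0.995, -0.0, 0.0]
force: [-1.4, 0.1, 5.1]
grip_width: 0.0266
grip_force: 30.2
```

Request:
{"method": "move_arm", "body": {
  "rows": [
    [35, [0, 0, 0], 0],
    [50, [0, 0, 0], 0],
    [65, [0, 0, 0], 0],
    [65, [0, 0, 0], 0],
    [65, [0, 0, -0.2], 0],
    [65, [0, 0, -0.6], 0],
    [65, [0, 0, -1], 0],
    [65, [0, 0, -1], 0],
    [65, [0, 0, -1], 0],
    [65, [0, 0, -0.7], 0]
  ]
}}

```text
time: 21.38
eef_pos: [0.6127, -0.3356, 0.1791]
ee_rot: [0.1, 0.995, -0.001, 0.001]
force: [0.1, -0.3, 0.2]
grip_width: 0.065
grip_force: 0.0
```

Request:
{"method": "move_arm", "body": {
  "rows": [
    [65, [-0.12, 0.96, 0], 0],
    [65, [-0.12, 0.96, 0], 0],
    [65, [-0.12, 0.96, 0], 0],
    [65, [-0.12, 0.96, 0], 0],
    [65, [-0.12, 0.96, 0], 0],
    [65, [-0.12, 0.96, 0], 0],
    [65, [-0.12, 0.96, 0], 0],
    [65, [-0.12, 0.96, 0], 0],
    [65, [-0.12, 0.96, 0], 0],
    [65, [-0.12, 0.96, 0], 0],
    [65, [0, 0, 0], 0],
    [65, [0, 0, 0], 0]
  ]
}}

```text
time: 22.88
eef_pos: [0.689, -0.106, 0.1762]
ee_rot: [0.1, 0.995, -0.0, -0.0]
force: [-0.3, -0.4, -0.7]
grip_width: 0.0652
grip_force: 0.0
```

```bash
python3 - <<'E'
from h import *
a=read_camera("top")[100:250,330:450];b=read_camera("scene")[195:365,70:230]
cv2.imwrite("pics/p4.png",np.hstack([cv2.resize(a,(320,400)),cv2.resize(b,(376,400))]))
print(read_state()["eef_pos"])
E
```

```text
[ 0.68881396 -0.10663289  0.17627576]
```

View pics/p4.png

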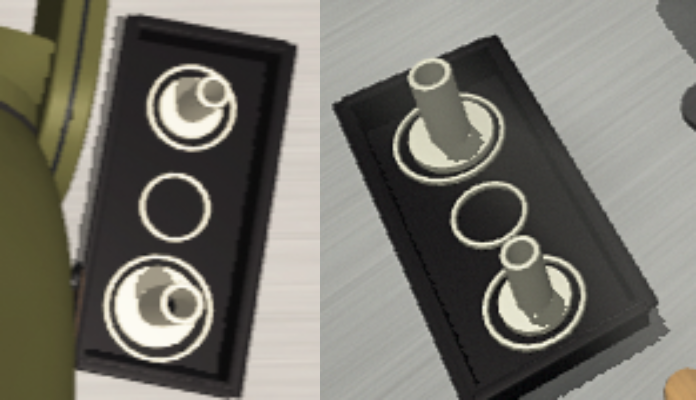

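Both placed stands are upright in their rings. Now the small one.

Request:
{"method": "move_arm", "body": {
  "rows": [
    [65, [-0.03, 0.03, 0.6], 0],
    [65, [0, 0, 1], 0],
    [65, [0, 0, 1], 0],
    [65, [0, 0, 1], 0],
    [65, [0, 0, 0.9], 0],
    [65, [0, 0, 0.4], 0],
    [65, [0, 0, 0.15], 0],
    [65, [0, 0, 0], 0]
  ]
}}

```text
time: 23.98
eef_pos: [0.6902, -0.1055, 0.0503]
ee_rot: [0.1, 0.995, -0.0, 0.0]
force: [0.2, -0.1, -0.1]
grip_width: 0.0649
grip_force: 0.0
```

Request:
{"method": "move_arm", "body": {
  "rows": [
    [14, [0, 0, 0], 0],
    [14, [0, 0, 0], 0],
    [14, [0, 0, 0], 0],
    [14, [0, 0, 0], 0],
    [14, [0, 0, 0], 0],
    [14, [0, 0, 0], 0],
    [14, [0, 0, 0], 0],
    [14, [0, 0, 0], 0]
  ]
}}

```text
time: 24.98
eef_pos: [0.6904, -0.1054, 0.0508]
ee_rot: [0.1, 0.995, -0.0, 0.001]
force: [-0.7, -1.1, 5.7]
grip_width: 0.0216
grip_force: 29.5
```

Request:
{"method": "move_arm", "body": {
  "rows": [
    [14, [0, 0, -0.2], 0],
    [14, [0, 0, -0.6], 0],
    [14, [0, 0, -1], 0],
    [14, [0, 0, -1], 0],
    [14, [0, 0, -1], 0],
    [14, [0, 0, -1], 0],
    [14, [0, 0, -0.4], 0],
    [14, [0, 0, 0], 0]
  ]
}}

```text
time: 25.98
eef_pos: [0.6903, -0.1054, 0.181]
ee_rot: [0.1, 0.995, -0.0, 0.001]
force: [0.0, 0.1, 0.2]
grip_width: 0.0213
grip_force: 29.4
```

Request:
{"method": "move_arm", "body": {
  "rows": [
    [14, [0.25, -0.5, 0], 0],
    [14, [0.45, -0.9, 0], 0],
    [14, [0.45, -0.9, 0], 0],
    [14, [0.45, -0.9, 0], 0],
    [14, [0.45, -0.9, 0], 0],
    [14, [0.45, -0.9, 0], 0],
    [14, [0.45, -0.9, 0], 0],
    [14, [0.45, -0.9, 0], 0],
    [14, [0.45, -0.9, 0], 0],
    [14, [0.45, -0.9, 0], 0],
    [14, [0.45, -0.9, 0], 0],
    [14, [0, 0, 0], 0]
  ]
}}

```text
time: 27.48
eef_pos: [0.5246, -0.3166, 0.1803]
ee_rot: [0.101, 0.995, -0.0, -0.0]
force: [-0.0, -0.4, -0.8]
grip_width: 0.0214
grip_force: 29.5
```

Request:
{"method": "move_arm", "body": {
  "rows": [
    [14, [0, -0.1, 0], 0],
    [14, [0, 0, 0], 0]
  ]
}}

```text
time: 27.72
eef_pos: [0.5262, -0.3168, 0.1801]
ee_rot: [0.1, 0.995, 0.0, 0.0]
force: [-0.6, -0.3, -1.3]
grip_width: 0.0212
grip_force: 29.5
```

Request:
{"method": "move_arm", "body": {
  "rows": [
    [14, [0, 0, 0.6], 0],
    [14, [0, 0, 0.9], 0],
    [14, [0, 0, 0.9], 0],
    [14, [0, 0, 0.9], 0],
    [14, [0, 0, 0.8], 0],
    [14, [0, 0, 0.4], 0],
    [14, [0, 0, 0.2], 0],
    [14, [0, 0, 0], 0],
    [14, [0, 0, 0], 0]
  ]
}}

```text
time: 28.85
eef_pos: [0.5265, -0.3173, 0.0633]
ee_rot: [0.1, 0.995, -0.0, 0.001]
force: [-0.2, 0.5, -0.7]
grip_width: 0.0215
grip_force: 29.4
```

```bash
python3 - <<'E'
from h import *
a=read_camera("top")[100:250,330:450];b=read_camera("scene")[195:365,70:230]
cv2.imwrite("pics/p5.png",np.hstack([cv2.resize(a,(320,400)),cv2.resize(b,(376,400))]))
print(read_state()["eef_pos"])
E
```

```text
[ 0.52637728 -0.31730442  0.06334885]
```

View pics/p5.png

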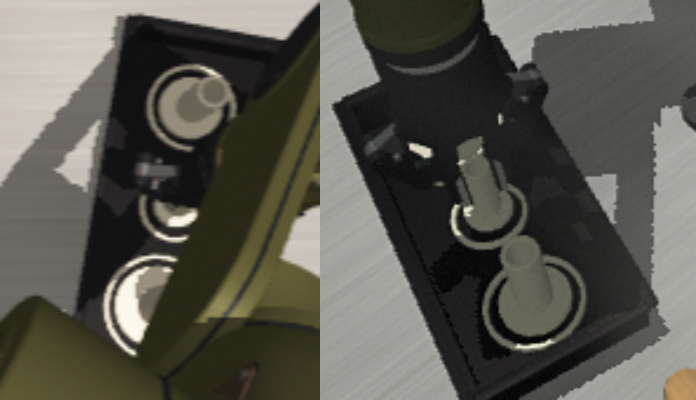

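The small foot is over its ring. Lowering the remaining 7.5 mm, then releasing to a modest opening.

Request:
{"method": "move_arm", "body": {
  "rows": [
    [14, [0, 0, 0.1], 0],
    [14, [0, 0, 0.1], 0],
    [14, [0, 0, 0.08], 0],
    [14, [0, 0, 0.03], 0],
    [14, [0, 0, 0], 0],
    [14, [0, 0, 0], 0]
  ]
}}

```text
time: 29.7
eef_pos: [0.5259, -0.317, 0.0558]
ee_rot: [0.1, 0.995, -0.0, 0.0]
force: [-2.4, 1.0, 6.2]
grip_width: 0.0211
grip_force: 30.0
```

Request:
{"method": "move_arm", "body": {
  "rows": [
    [30, [0, 0, 0], 0],
    [42, [0, 0, 0], 0],
    [50, [0, 0, 0], 0],
    [50, [0, 0, 0], 0],
    [50, [0, 0, -0.2], 0],
    [50, [0, 0, -0.6], 0],
    [50, [0, 0, -1], 0],
    [50, [0, 0, -1], 0],
    [50, [0, 0, -1], 0],
    [50, [0, 0, -1], 0],
    [50, [0, 0, -1], 0],
    [50, [0, 0, -1], 0]
  ]
}}

```text
time: 31.2
eef_pos: [0.5259, -0.3169, 0.227]
ee_rot: [0.1, 0.995, -0.0, 0.001]
force: [-0.4, -0.3, -0.8]
grip_width: 0.0499
grip_force: 0.0
```

Request:
{"method": "move_arm", "body": {
  "rows": [
    [50, [0.2, 1, 0], 0],
    [50, [0.2, 1, 0], 0],
    [50, [0.2, 1, 0], 0],
    [50, [0.2, 1, 0], 0],
    [50, [0.2, 1, 0], 0],
    [50, [0.2, 1, 0], 0],
    [50, [0.2, 1, 0], 0],
    [50, [0.2, 1, 0], 0],
    [50, [0.2, 1, 0], 0],
    [50, [0.2, 1, 0], 0],
    [50, [0, 0, 0], 0],
    [50, [0, 0, 0], 0]
  ]
}}

```text
time: 32.7
eef_pos: [0.5257, -0.0614, 0.2242]
ee_rot: [0.099, 0.995, -0.0, -0.001]
force: [-0.2, -0.1, 0.1]
grip_width: 0.0501
grip_force: 0.0
```

```bash
python3 - <<'E'
from h import *
a=read_camera("top")[100:250,330:450];b=read_camera("scene")[90:365,70:400]
cv2.imwrite("pics/p6.png",np.hstack([cv2.resize(a,(320,400)),cv2.resize(b,(480,400))]))
E
```

```text
(no output)
```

View pics/p6.png

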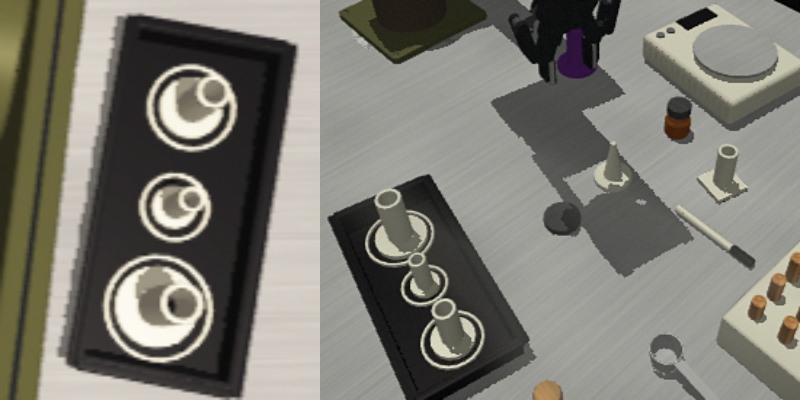

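All three stands are upright in their own rings, and the jar, cone stand and square stand have not moved.

```bash
python3 -c "from cell import *;print(finish_job())"
```

```text
the job is handed in; nothing more can be done
None
```

The large, medium and small stands are each upright in their matching ring in the tote, the look-alikes and the jar are where they were, and the job was handed in at about 33 s.

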